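Hold the slow-bleed button on a gauge test bench

ROBOT

A 6-joint arm with a two-finger parallel gripper is mounted at the origin on the work surface. World frame = base frame: x ahead of the robot, y to its left, z up, the work surface at z = 0. Lengths are in m, angles in rad, forces in N, time in s.
With the tool pointing down it reaches from about 0.25 to 0.85 m from the base axis. Payload 12.5 kg.
Tool frame: the origin (TCP) lies midway between the tips of the shut fingers; the grasp point (between the pads) lies 19 mm behind it; z points along the fingers, y is the line along which they close (so a half turn about z gives the same grasp; the last joint's range is limited). The gripper opens to 93 mm and grips with 3 to 60 N. Pads are 15 mm wide; open, the fingers measure 128 mm over their backs; the gripper's body (75 mm by 188 mm) begins 65 mm behind the grasp point.
Start: joints at [-1.29, 0.351, 1.652, -0, 1.139, -0.085], TCP at [0.197, -0.514, 0.219] pointing down, gripper open.
Joint ranges: [-2.75, 2.75], [-0.79, 2.1], [0.01, 2.65], [-1.57, 4.71], [0.07, 3.14], [-2.87, 2.87]. Speed limits (rad/s): [2.22, 2.22, 2.79, 3.14, 3.14, 3.14].

INTERFACE

Orientations are given as a unit quaternion [x, y, z, w].
In Python, from station import ctrl, cams gives the robot as it stands. The module is installed in compiled form; this text tells all that it offers.
- The arm moves only by the tool drive_tool, never from a script. Its argument "commands" is a list of rows, each an object with "turn": the turn, a rotation vector about the tool's x, y, z in degrees, a list of three; "delta_pos": the shift along the tool's x, y, z in mm, a list of three; "grip": the finger opening in mm, from 0 to 93. In form: [{"turn": [rx, ry, rz], "delta_pos": [x, y, z], "grip": grip}, ...]. A call has 1 to 5 rows; each row shifts and turns the commanded pose from where the row before left it, along the tool's axes as they then stand; what a row does not reach is not made up. A row lasts 1/12 s, in which the tool goes at most 41.7 mm and 7.16 degrees, less where a joint would pass 70% of its speed; a pose out of reach is approached as far as the arm can. A call is refused whole if a number of a shift passes 41.7 or a number of a turn 7.16, either way. A call with a gripper value outside its range is refused whole. The fingers move at their own pace and stop on an object; "newtons" is the grip in N (left out, the last holds). Time passes only in rows, so rows that do not move let the fingers close. It gives the time, the measured TCP pose, the force, the opening and the grip force at its end, in the units of the state.
- ctrl.sense(): the state, without advancing time (a new reading comes with each control period).
- cams.grab_frame(name): name is "side" or "top" or "wrist"; returns a dict with "frame" (420x560x3 uint8, red, green, blue), "K" (3x3 intrinsics, pixels), "position" and "rotation" of the camera in the world. Camera axes: x right, y up, looking along -z (the intrinsics and any distortion apply to the point x, -y, -z); pixel columns grow to the right and rows downward; lengths in m; the calibration is good to about 2 mm. A picture is of the moment at which its call begins. There is no depth.
- ctrl.job_done(): hands the job in; it is judged then, once.
The state is a dict: "time": time; "qpos": joint angles; "qvel": joint speeds; "effort": joint torques, N m; "eef_pos": TCP position; "orientation": TCP orientation; "ft_force": force on the tool from outside, world axes, zero at the start; "ft_torque": the same for the moment, N m; "opening": finger opening in m; "grip_force": force on a finger pad.
Only numpy, scipy, OpenCV 4.12 (cv2) and the standard library are available. Lean on these libraries where they do the work, as an engineer would, in place of code of your own. Each camera call takes 0.05 s, during which the arm holds its last target. There are 200 camera calls.

TASK

Slide the gauge carrier along its guide and under the clear hood until it is fully home against the end stop, without lifting it out of the guide. Then press the green bleed button half way down, 8 mm of its 16 mm, and finish with the robot still holding it there. Never push the green button right down, do not press the yellow dump button, and leave the other things on the bench where they are.

Things in the scene. Friction and masses are not known exactly. Their poses are not given: they have to be found in the camera images.
- station: Fixed test station: blue plate 360 x 100 x 8 mm with a straight guide channel along x. Origin: centre of its underside, on the bench; z up; +x is the way the carrier must slide, to hood and stop. Channel 66 mm wide, floor 8 mm above the bench, aluminium walls 10 mm thick with tops 24 mm above the bench; open on top from x = -180 to +75 mm. Place and yaw vary.
- stop_face (a point): Middle of the face of the dark steel end stop, at station x = +165 mm, 24 mm above the bench (top of the stop 40 mm above it).
- hood_mouth (a point): Middle of the lower edge of the hood roof at its mouth (station x = +75 mm), 78 mm above the bench. The clear plastic hood, yellow along the front edge, runs from here to the stop; its top is 87 mm above the bench, its width 94 mm.
- carrier_knob (a point): Centre of the knurled red knob, the carrier's handle: upright cylinder 26 mm diameter, 32 mm tall, centre 68 mm above the bench, on a 14 mm post. The loose carrier (about 0.45 kg) is a black plate 200 x 60 x 12 mm in the channel, axes as the station's. The knob is 175 mm behind its front end and stays outside the hood, 85 mm short of its mouth when home.
- carrier_gauge (a point): Centre of the chrome gauge (60 mm diameter, 28 mm tall, face up, face 67 mm above the bench) locked in a brass socket on the carrier, 130 mm ahead of the knob.
- carrier_nose (a point): Middle of the carrier plate's front end face (half-way up the 12 mm plate, 14 mm above the bench). It meets the end stop's face, at station x = +165 mm, when the carrier is home; it starts 85 to 145 mm short of it.
- bleed: Fixed grey valve block 56 x 56 x 38 mm with the green bleed button on top; origin at the centre of its underside on the bench. It may change places with the yellow button's block.
- bleed_top (a point): Centre of the top face of the green bleed button, a round cap 32 mm in diameter and 8 mm thick on a thin stem; 70 mm above the bench when not pressed. It moves straight down with the button.
- bleed_button (a joint): Travel of the green button in m: 0 up, 0.016 fully down. It springs back when let go; it needs about 1.8 N to start, 6.6 N at 8 mm and 11.4 N fully down.
- dump_top (a point): Centre of the top of the yellow dump button, same size, height and block as the green one. Not to be pressed.
- dump_button (a joint): Travel of the yellow button in m, 0 up, 0.016 fully down.
- spare_gauge (a point): Bystander: a second, loose chrome gauge lying face up on the bench, 60 mm diameter, 28 mm tall, with a brass stem to the side; its centre.
- grey_pump (a point): Bystander: grey plastic hand pump lying on the bench, about 140 x 90 x 34 mm; its centre.
- tee_a_mid (a point): Bystander: white nylon T-piece 44 x 33 x 14 mm lying flat; its centre.
- tee_b_mid (a point): Bystander: a second white nylon T-piece, the same; its centre.
Mind the look-alikes: they are no part of the job. Of the things like the part that bears carrier_knob, leave any that is turquoise; of the rest the larger one is meant.

How it is judged:
By the outcome, as a careful person would: the job done as asked, in the order asked, and still so for the second after the job is handed in, while the arm keeps its last pose, push and grip.
It also fails if it takes over 42 s, if anything falls off the work surface, if the arm or the gripper's body presses on something with over 40 N, if the wrist force passes 120 N, or if a joint passes its speed limit or range.

## Working session

There is one attempt and no reset: what is moved stays moved. The work goes in short steps, Python scripts to look and compute and a tool call to move; the robot and the scene stay as the last step left them, time stands still between calls to the robot, and variables do not carry over. Pictures are saved under pics/ and viewed, at most 10 in all, crops included, and the job is handed in when it is done.

Besides the shell and the picture viewer there is one more tool, called in YAML: its name, and indented under it one key for each argument. drive_tool: Moves the arm, as the interface text tells. Its arguments: {"type":"object","properties":{"commands":{"type":"array"},"newtons":{"type":"number"}},"required":["commands"]}

```bash
mkdir -p pics; cat > h.py <<'E'
import numpy as np,cv2
from station import ctrl,cams
def grab(n,save=None):
    d=cams.grab_frame(n)
    if save: cv2.imwrite('pics/'+save,cv2.cvtColor(d['frame'],cv2.COLOR_RGB2BGR))
    return d
def ray(d,u,v,z):
    K=np.array(d['K']);p=np.linalg.inv(K)@[u,v,1]
    r=np.array(d['rotation'])@[p[0],-p[1],-p[2]];c=np.array(d['position'])
    return c+r*(z-c[2])/r[2]
E
python3 - <<'E'
from h import *
a=grab('top','top0.png');b=grab('side','side0.png')
for d in(a,b):print({k:np.round(d[k],4).tolist() for k in d if k!='frame'},d.keys())
s=ctrl.sense();print(s)
E
```

```text
{'K': [[454.4098, 0.0, 286.5632], [0.0, 454.4098, 210.6745], [0.0, 0.0, 1.0]], 'position': [0.3527, -0.0013, 1.339], 'rotation': [-0.0671, 0.066, 0.7041, -0.7038]} dict_keys(['frame', 'K', 'position', 'rotation'])
{'K': [[485.1263, 0.0, 277.1993], [0.0, 485.1263, 209.6362], [0.0, 0.0, 1.0]], 'position': [0.2844, 0.9169, 0.9264], 'rotation': [-0.0583, 0.4112, 0.8973, -0.1493]} dict_keys(['frame', 'K', 'position', 'rotation'])
{'time': 0.1, 'qpos': array([-1.28962845e+00,  3.51182675e-01,  1.65233426e+00, -2.33134651e-05,
        1.13906621e+00, -8.45830410e-02]), 'qvel': array([ 0.00112621, -0.00141271, -0.00192633,  0.00047437, -0.00102734,
       -0.00088372]), 'effort': array([ 7.12113506e-04, -4.98030674e+01, -2.85704380e+01,  6.99926703e-02,
        2.38668808e-02, -3.27935413e-05]), 'eef_pos': array([ 0.19665423, -0.51333068,  0.2181649 ]), 'orientation': array([ 9.83323825e-01,  1.81862612e-01, -5.91338556e-05, -4.91813114e-04]), 'ft_force': array([-1.3480141 , -0.60709379, -0.43665279]), 'ft_torque': array([ 0.04060451, -0.03959358, -0.02755068]), 'grip_force': 0.0, 'opening': 0.09288413926464598}
```

View pics/top0.png

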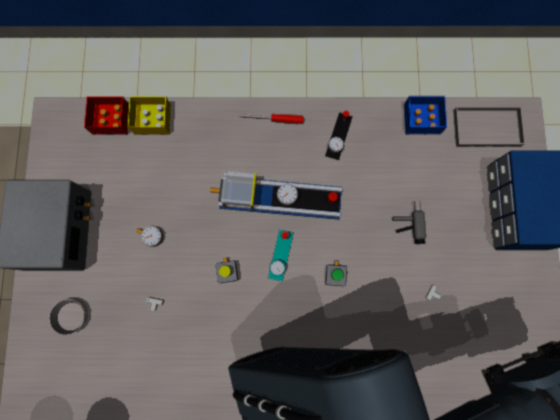

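View pics/side0.png

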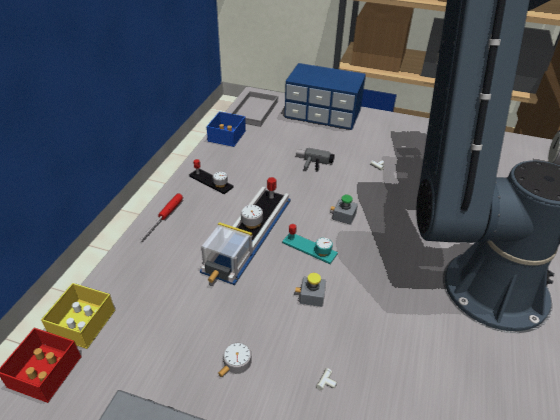

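The top view shows the station with its hood at (240,190), the gauge at (288,194) and the red knob at (333,197). The green button is at (337,275) and the yellow one at (225,271). The turquoise carrier at (280,255) and the small black one at (340,135) are decoys. The side view agrees, with the knob at (271,184) and green at (346,202).

```bash
cat > h.py <<'E'
import numpy as np,cv2
from scipy.spatial.transform import Rotation as R
from station import ctrl,cams
def grab(n,save=None):
    d=cams.grab_frame(n)
    if save: cv2.imwrite('pics/'+save,cv2.cvtColor(d['frame'],cv2.COLOR_RGB2BGR))
    return d
def cast(d,u,v):
    p=np.linalg.inv(np.array(d['K']))@[u,v,1]
    q=np.array(d['rotation']);M=R.from_quat(q).as_matrix() if q.shape==(4,) else q
    return np.array(d['position']),M@[p[0],-p[1],-p[2]]
def ray(d,u,v,z):
    c,r=cast(d,u,v);return c+r*(z-c[2])/r[2]
def cross(rs):
    A=0;b=0
    for c,r in rs:
        r=r/np.linalg.norm(r);P=np.eye(3)-np.outer(r,r);A=A+P;b=b+P@c
    return np.linalg.solve(A,b)
def blobs(d,lo,hi,box=None,mina=8):
    hsv=cv2.cvtColor(d['frame'],cv2.COLOR_RGB2HSV)
    m=cv2.inRange(hsv,lo,hi)
    if lo[0]==0: m|=cv2.inRange(hsv,(172,)+tuple(lo[1:]),(180,)+tuple(hi[1:]))
    if box: k=np.zeros_like(m);x0,y0,x1,y1=box;k[y0:y1,x0:x1]=1;m=m*k
    n,l,s,c=cv2.connectedComponentsWithStats(m)
    return [(c[i].round(1),s[i].tolist()) for i in range(1,n) if s[i][4]>=mina]
RED=((0,150,70),(8,255,255));GRN=((45,120,40),(80,255,255));BLU=((105,90,30),(125,255,200))
E
python3 - <<'E'
from h import *
t=grab('top');s=grab('side')
for n,d,kb,gb in(('t',t,(320,185,345,210),(320,260,352,290)),('s',s,(260,170,285,205),(330,190,362,215))):
    k=blobs(d,*RED,kb);g=blobs(d,*GRN,gb)
    print(n,k,g,[ray(d,*x[0],.075).round(4) for x in k],[ray(d,*x[0],.069).round(4) for x in g])
    if n=='t': K1,G1=[cast(d,*max(x,key=lambda q:q[1][4])[0]) for x in(k,g)]
    else: print('x',*[cross([a,cast(d,*max(x,key=lambda q:q[1][4])[0])]).round(4) for a,x in((K1,k),(G1,g))])
# station yaw: blue plate + walls outline
hsv=cv2.cvtColor(t['frame'],cv2.COLOR_RGB2HSV)
m=cv2.inRange(hsv,*BLU);k=np.zeros_like(m);k[165:225,212:348]=1;m*=k
p=np.vstack([c.reshape(-1,2) for c in cv2.findContours(m,0,2)[0] if len(c)>5])
bx=cv2.boxPoints(cv2.minAreaRect(p));print(bx.round(1),[ray(t,*q,.006).round(4) for q in bx])
gr=cv2.cvtColor(t['frame'],cv2.COLOR_RGB2GRAY)
print('gauge',ray(t,288,194,.067).round(4),'yel',ray(t,225,271,.07).round(4))
c=t['frame'][150:300,200:360];cv2.imwrite('pics/crop.png',cv2.cvtColor(cv2.resize(c,None,fx=5,fy=4,interpolation=2),cv2.COLOR_RGB2BGR))
E
```

```text
t [(array([332.5, 196.2]), [328, 192, 10, 10, 76])] [(array([337. , 274.4]), [332, 269, 11, 11, 100])] [array([ 0.6356, -0.1304,  0.075 ])] [array([ 0.4151, -0.1392,  0.069 ])]
s [(array([271.3, 183.9]), [267, 178, 9, 13, 94])] [(array([346.4, 198.6]), [342, 195, 10, 8, 65])] [array([ 0.6313, -0.1203,  0.075 ])] [array([ 0.4155, -0.1354,  0.069 ])]
x [ 0.6364 -0.1315  0.0659] [ 0.4156 -0.1395  0.0657]
[[219.8 207.9]
 [222.3 181. ]
 [340.7 191.9]
 [338.2 218.8]] [array([0.6155, 0.2002, 0.006 ]), array([0.6985, 0.195 , 0.006 ]), array([ 0.6645, -0.1622,  0.006 ]), array([ 0.5823, -0.153 ,  0.006 ])]
gauge [ 0.644  -0.0036  0.067 ] yel [0.4245 0.1713 0.07  ]
```

View pics/crop.png

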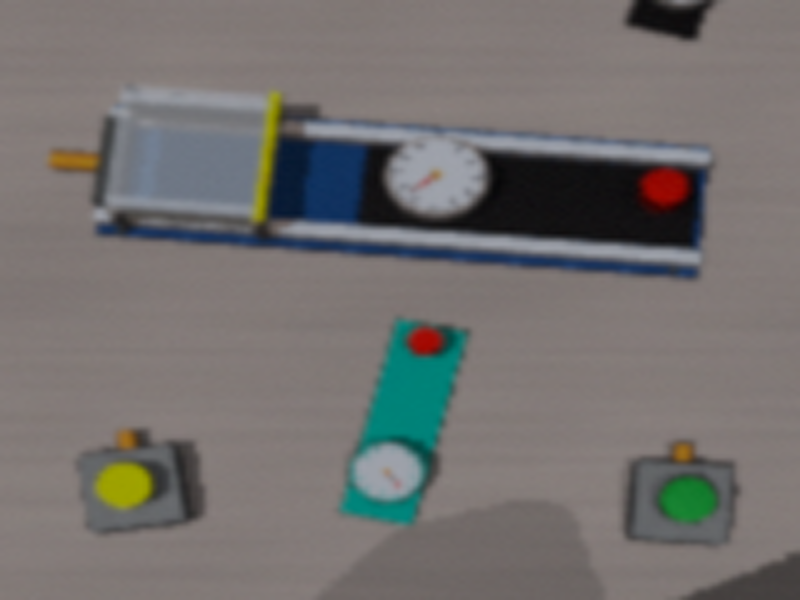

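The crop shows the carrier in the channel with its front end at crop (365,180) and the guide running about 5° off world +y. I'll first turn the tool so its closing axis lies along the guide.

drive_tool:
  commands:
    - {"turn":[0,0,6.5],"delta_pos":[0,0,10],"grip":60}
    - {"turn":[0,0,6.5],"delta_pos":[0,0,10],"grip":60}
    - {"turn":[0,0,6.5],"delta_pos":[0,0,10],"grip":60}
    - {"turn":[0,0,6.5],"delta_pos":[0,0,10],"grip":60}
    - {"turn":[0,0,0],"delta_pos":[0,0,0],"grip":60}
  newtons: 15

```text
time: 0.62
eef_pos: [0.1965, -0.5127, 0.1768]
orientation: [0.999, -0.047, -0.001, -0.001]
ft_force: [-0.4, 0.6, 0.2]
opening: 0.0644
grip_force: 0.0
```

```bash
cat >> h.py <<'E'
def todo(p,diry=None):
    s=ctrl.sense();r=R.from_quat(s['orientation']);M=r.as_matrix()
    print('t %.2f'%s['time'],'tcp',s['eef_pos'].round(4),'tool mm to go',((M.T@(np.array(p)-s['eef_pos']))*1e3).round(1),'y axis',M[:,1].round(3),'z',M[:,2].round(3),'F',s['ft_force'].round(1),'open %.4f grip %.1f'%(s['opening'],s['grip_force']))
    return M
E
python3 -c "
from h import *
todo([.630,-.131,.15])"
```

```text
t 0.62 tcp [ 0.1965 -0.5127  0.1768] tool mm to go [ 396.2 -420.3   27.6] y axis [-0.093 -0.996 -0.003] z [-0.001  0.003 -1.   ] F [-0.4  0.6  0.2] open 0.0644 grip 0.0
```

drive_tool:
  commands:
    - {"turn":[0,0,0],"delta_pos":[26,-28,0],"grip":60}
    - {"turn":[0,0,0],"delta_pos":[26,-28,0],"grip":60}
    - {"turn":[0,0,0],"delta_pos":[26,-28,0],"grip":60}
    - {"turn":[0,0,0],"delta_pos":[26,-28,0],"grip":60}
    - {"turn":[0,0,0],"delta_pos":[26,-28,0],"grip":60}

```text
time: 1.03
eef_pos: [0.3397, -0.3843, 0.1792]
orientation: [0.999, -0.042, 0.0, 0.0]
ft_force: [0.8, -0.4, 0.2]
opening: 0.0602
grip_force: 0.0
```

drive_tool:
  commands:
    - {"turn":[0,0,0],"delta_pos":[26,-28,0],"grip":60}
    - {"turn":[0,0,0],"delta_pos":[26,-28,0],"grip":60}
    - {"turn":[0,0,0],"delta_pos":[26,-28,0],"grip":60}
    - {"turn":[0,0,0],"delta_pos":[26,-28,0],"grip":60}
    - {"turn":[0,0,0],"delta_pos":[26,-28,0],"grip":60}

```text
time: 1.45
eef_pos: [0.4817, -0.256, 0.1793]
orientation: [0.999, -0.042, 0.0, 0.0]
ft_force: [-0.2, -0.8, 0.4]
opening: 0.0599
grip_force: 0.0
```

drive_tool:
  commands:
    - {"turn":[0,0,0],"delta_pos":[26,-28,0],"grip":60}
    - {"turn":[0,0,0],"delta_pos":[26,-28,0],"grip":60}
    - {"turn":[0,0,0],"delta_pos":[26,-28,0],"grip":60}
    - {"turn":[0,0,0],"delta_pos":[13,-14,0],"grip":60}
    - {"turn":[0,0,0],"delta_pos":[0,0,0],"grip":60}

```text
time: 1.87
eef_pos: [0.582, -0.1652, 0.1789]
orientation: [0.999, -0.04, 0.0, -0.0]
ft_force: [0.4, 0.6, 0.1]
opening: 0.06
grip_force: 0.0
```

```bash
python3 -c "
from h import *
todo([.636,-.131,.15])
w=grab('wrist','w1.png')
for b in blobs(w,*RED,mina=100): print(b, ray(w,*b[0],.084).round(4))
"
```

```text
t 1.87 tcp [ 0.582  -0.1652  0.1789] tool mm to go [ 51.1 -38.4  29. ] y axis [-0.08  -0.997 -0.   ] z [ 0.001  0.    -1.   ] F [0.4 0.6 0.1] open 0.0600 grip 0.0
(array([237.6, 153.5]), [222, 138, 32, 32, 771]) [ 0.6353 -0.1321  0.084 ]
(array([133.5, 254.3]), [122, 245, 23, 20, 323]) [ 0.5451 -0.0171  0.084 ]
```

View pics/w1.png

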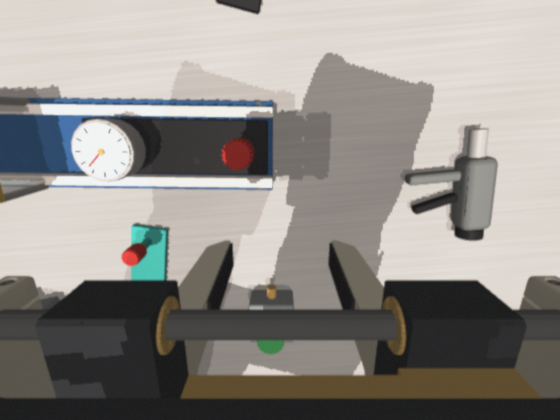

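The wrist view shows the knob at (237,153) in the channel and the gauge at (102,150). The guide lines up with the image axis, so the tool yaw is right. Next I move over the knob and go down.

drive_tool:
  commands:
    - {"turn":[0,0,0],"delta_pos":[25,-19,5],"grip":60}
    - {"turn":[0,0,0],"delta_pos":[25,-18,10],"grip":60}
    - {"turn":[0,0,0],"delta_pos":[0,0,30],"grip":60}
    - {"turn":[0,0,0],"delta_pos":[0,0,20],"grip":60}
    - {"turn":[0,0,0],"delta_pos":[0,0,0],"grip":60}

```text
time: 2.33
eef_pos: [0.63, -0.1356, 0.1097]
orientation: [0.999, -0.043, -0.003, -0.001]
ft_force: [-0.8, -0.1, 0.0]
opening: 0.06
grip_force: 0.0
```

```bash
python3 -c "
from h import *
todo([.6353,-.132,.053])"
```

```text
t 2.33 tcp [ 0.63   -0.1356  0.1097] tool mm to go [ 5.3 -4.  56.7] y axis [-0.086 -0.996 -0.001] z [-0.007  0.002 -1.   ] F [-0.8 -0.1  0. ] open 0.0600 grip 0.0
```

drive_tool:
  commands:
    - {"turn":[0,0,0],"delta_pos":[5,-4,6],"grip":60}
    - {"turn":[0,0,0],"delta_pos":[0,0,20],"grip":60}
    - {"turn":[0,0,0],"delta_pos":[0,0,20],"grip":60}
    - {"turn":[0,0,0],"delta_pos":[0,0,10],"grip":60}
    - {"turn":[0,0,0],"delta_pos":[0,0,0],"grip":60}

```text
time: 2.75
eef_pos: [0.6374, -0.1321, 0.0568]
orientation: [0.999, -0.044, -0.001, -0.0]
ft_force: [0.7, 0.9, 0.4]
opening: 0.0599
grip_force: 0.0
```

drive_tool:
  commands:
    - {"turn":[0,0,0],"delta_pos":[0,0,0],"grip":20}
    - {"turn":[0,0,0],"delta_pos":[0,0,0],"grip":20}
    - {"turn":[0,0,0],"delta_pos":[0,0,0],"grip":20}
    - {"turn":[0,0,0],"delta_pos":[0,0,0],"grip":20}
    - {"turn":[0,0,0],"delta_pos":[0,0,0],"grip":20}
  newtons: 10

```text
time: 3.17
eef_pos: [0.6383, -0.132, 0.0584]
orientation: [0.999, -0.044, 0.0, 0.0]
ft_force: [-0.2, -0.4, -0.9]
opening: 0.0316
grip_force: 0.0
```

```bash
python3 -c "
from h import *
todo([.6353,-.132,.053])
t=grab('top')
b=blobs(t,*RED,(320,185,345,210));print(b)
"
```

```text
t 3.17 tcp [ 0.6383 -0.132   0.0584] tool mm to go [-3.   0.3  5.4] y axis [-0.088 -0.996  0.   ] z [ 0.001 -0.    -1.   ] F [-0.2 -0.4 -0.9] open 0.0316 grip 0.0
[]
```

drive_tool:
  commands:
    - {"turn":[0,0,0],"delta_pos":[-3,0,5],"grip":31}
    - {"turn":[0,0,0],"delta_pos":[0,0,0],"grip":20}
    - {"turn":[0,0,0],"delta_pos":[0,0,0],"grip":20}
    - {"turn":[0,0,0],"delta_pos":[0,0,0],"grip":20}

```text
time: 3.55
eef_pos: [0.6346, -0.1315, 0.0521]
orientation: [0.999, -0.044, -0.001, -0.0]
ft_force: [-0.7, -0.3, -3.0]
opening: 0.0257
grip_force: 10.0
```

```bash
python3 -c "
from h import *
todo([.6353,-.132,.053])
w=grab('wrist','w2.png')
"
```

```text
t 3.55 tcp [ 0.6346 -0.1315  0.0521] tool mm to go [ 0.8  0.4 -0.9] y axis [-0.088 -0.996 -0.   ] z [-0.001  0.    -1.   ] F [-0.7 -0.3 -3. ] open 0.0257 grip 10.0
```

View pics/w2.png

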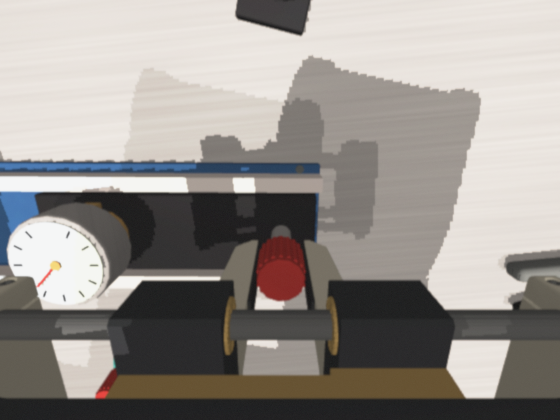

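The knob is gripped squarely between the pads at (280,268), and the guide edge lines up with the finger axis. I expect about 140 mm of slide.

drive_tool:
  commands:
    - {"turn":[0,0,0],"delta_pos":[0,-4,1],"grip":20}
    - {"turn":[0,0,0],"delta_pos":[0,-8,0],"grip":20}
    - {"turn":[0,0,0],"delta_pos":[0,-8,0],"grip":20}
    - {"turn":[0,0,0],"delta_pos":[0,-8,0],"grip":20}
    - {"turn":[0,0,0],"delta_pos":[0,-8,0],"grip":20}
  newtons: 20

```text
time: 4.02
eef_pos: [0.6384, -0.0948, 0.0518]
orientation: [0.999, -0.044, 0.0, 0.0]
ft_force: [-0.6, -2.0, 0.3]
opening: 0.0256
grip_force: 20.0
```

```bash
python3 -c "
from h import *
p=np.array([.6348,-.1318]);M=todo([.6353,-.132,.053])
s=ctrl.sense();d=s['eef_pos'][:2]-p;print('slid',d, 'lat',d@M[:2,0])
"
```

```text
t 4.02 tcp [ 0.6384 -0.0948  0.0518] tool mm to go [ 0.2 37.3 -1.2] y axis [-0.088 -0.996  0.   ] z [ 0. -0. -1.] F [-0.6 -2.   0.3] open 0.0256 grip 20.0
slid [0.0035944  0.03695616] lat 0.00034432454408341365
```

Sliding well, with about 2 N of friction.

drive_tool:
  commands:
    - {"turn":[0,0,0],"delta_pos":[0,-10,0],"grip":20}
    - {"turn":[0,0,0],"delta_pos":[0,-10,0],"grip":20}
    - {"turn":[0,0,0],"delta_pos":[0,-10,0],"grip":20}
    - {"turn":[0,0,0],"delta_pos":[0,-10,0],"grip":20}
    - {"turn":[0,0,0],"delta_pos":[0,-5,0],"grip":20}

```text
time: 4.43
eef_pos: [0.6423, -0.0494, 0.0518]
orientation: [0.999, -0.044, 0.0, -0.0]
ft_force: [-0.0, -3.2, 2.2]
opening: 0.0256
grip_force: 20.0
```

drive_tool:
  commands:
    - {"turn":[0,0,0],"delta_pos":[0,-6,0],"grip":20}
    - {"turn":[0,0,0],"delta_pos":[0,-6,0],"grip":20}
    - {"turn":[0,0,0],"delta_pos":[0,-6,0],"grip":20}
    - {"turn":[0,0,0],"delta_pos":[0,-6,0],"grip":20}
    - {"turn":[0,0,0],"delta_pos":[0,-4,0],"grip":20}

```text
time: 4.85
eef_pos: [0.6448, -0.0225, 0.0518]
orientation: [0.999, -0.044, 0.0, 0.0]
ft_force: [-0.3, -4.4, 4.2]
opening: 0.0256
grip_force: 20.0
```

```bash
python3 -c "
from h import *
p=np.array([.6348,-.1318]);M=todo([.6353,-.132,.053])
s=ctrl.sense();d=s['eef_pos'][:2]-p;print('slid',d, 'lat',d@M[:2,0])
t=grab('top','t2.png')
c=t['frame'][150:230,200:360];cv2.imwrite('pics/crop2.png',cv2.cvtColor(cv2.resize(c,None,fx=5,fy=5,interpolation=2),cv2.COLOR_RGB2BGR))
"
```

```text
t 4.85 tcp [ 0.6448 -0.0225  0.0518] tool mm to go [  0.2 109.9  -1.2] y axis [-0.088 -0.996  0.   ] z [ 0. -0. -1.] F [-0.3 -4.4  4.2] open 0.0256 grip 20.0
slid [0.00996496 0.10930457] lat 0.0003327296432835546
```

View pics/crop2.png

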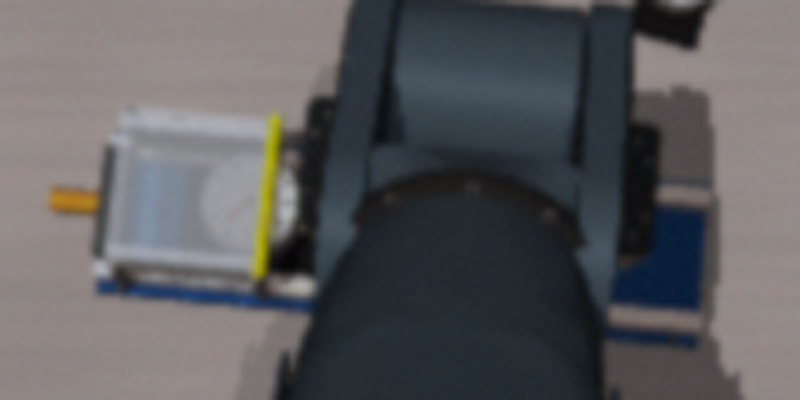

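The gauge is now passing under the hood at crop (250,200), with about 30 mm left to go.

drive_tool:
  commands:
    - {"turn":[0,0,0],"delta_pos":[0,-5,0],"grip":20}
    - {"turn":[0,0,0],"delta_pos":[0,-5,0],"grip":20}
    - {"turn":[0,0,0],"delta_pos":[0,-5,0],"grip":20}
    - {"turn":[0,0,0],"delta_pos":[0,-3,0],"grip":20}
    - {"turn":[0,0,0],"delta_pos":[0,-2,0],"grip":20}

```text
time: 5.32
eef_pos: [0.6465, -0.0027, 0.0518]
orientation: [0.999, -0.044, 0.0, 0.0]
ft_force: [-0.5, -5.8, 5.7]
opening: 0.0261
grip_force: 20.0
```

drive_tool:
  commands:
    - {"turn":[0,0,0],"delta_pos":[0,-2,0],"grip":20}
    - {"turn":[0,0,0],"delta_pos":[0,-2,0],"grip":20}
    - {"turn":[0,0,0],"delta_pos":[0,-2,0],"grip":20}
    - {"turn":[0,0,0],"delta_pos":[0,-2,0],"grip":20}

```text
time: 5.65
eef_pos: [0.6472, 0.005, 0.0518]
orientation: [0.999, -0.044, 0.0, 0.0]
ft_force: [-0.5, -4.8, 6.5]
opening: 0.026
grip_force: 20.0
```

drive_tool:
  commands:
    - {"turn":[0,0,0],"delta_pos":[0,-2,-0.5],"grip":20}
    - {"turn":[0,0,0],"delta_pos":[0,-2,0],"grip":20}
    - {"turn":[0,0,0],"delta_pos":[0,-2,0],"grip":20}

```text
time: 5.9
eef_pos: [0.6473, 0.0099, 0.052]
orientation: [0.999, -0.044, -0.0, 0.001]
ft_force: [-2.7, -21.6, 5.3]
opening: 0.0258
grip_force: 20.0
```

drive_tool:
  commands:
    - {"turn":[0,0,0],"delta_pos":[0,-2,0],"grip":20}
    - {"turn":[0,0,0],"delta_pos":[0,-2,0],"grip":20}

```text
time: 6.07
eef_pos: [0.6477, 0.0102, 0.0525]
orientation: [0.999, -0.043, -0.0, 0.004]
ft_force: [-6.0, -39.6, 9.3]
opening: 0.0263
grip_force: 20.0
```

drive_tool:
  commands:
    - {"turn":[0,0,0],"delta_pos":[0,-2,0],"grip":20}
    - {"turn":[0,0,0],"delta_pos":[0,-2,0],"grip":20}

```text
time: 6.23
eef_pos: [0.648, 0.0131, 0.0526]
orientation: [0.999, -0.044, -0.0, 0.004]
ft_force: [-5.7, -39.5, 10.3]
opening: 0.032
grip_force: 20.0
```

At y≈0.010 the force jumped, after 142 mm of slide, which matches the stop. I'll open the fingers in place.

drive_tool:
  commands:
    - {"turn":[0,0,0],"delta_pos":[0,0,0],"grip":62}
    - {"turn":[0,0,0],"delta_pos":[0,2,0],"grip":62}
    - {"turn":[0,0,0],"delta_pos":[0,1,0],"grip":62}
    - {"turn":[0,0,0],"delta_pos":[0,0,0],"grip":62}
    - {"turn":[0,0,0],"delta_pos":[0,0,0],"grip":62}

```text
time: 6.65
eef_pos: [0.6479, 0.0165, 0.0519]
orientation: [0.999, -0.044, -0.0, -0.0]
ft_force: [-0.4, 0.7, 0.2]
opening: 0.0593
grip_force: 0.0
```

drive_tool:
  commands:
    - {"turn":[0,0,0],"delta_pos":[0,0,-15],"grip":62}
    - {"turn":[0,0,0],"delta_pos":[0,0,-25],"grip":62}
    - {"turn":[0,0,0],"delta_pos":[0,0,-35],"grip":62}
    - {"turn":[0,0,0],"delta_pos":[-25,10,-20],"grip":0}
    - {"turn":[0,0,0],"delta_pos":[-30,20,0],"grip":0}
  newtons: 20

```text
time: 7.07
eef_pos: [0.593, -0.0078, 0.1513]
orientation: [0.999, -0.043, 0.004, -0.0]
ft_force: [0.3, -1.0, 0.2]
opening: 0.0526
grip_force: 0.0
```

drive_tool:
  commands:
    - {"turn":[0,0,0],"delta_pos":[-30,20,0],"grip":0}
    - {"turn":[0,0,0],"delta_pos":[-30,20,0],"grip":0}
    - {"turn":[0,0,0],"delta_pos":[-30,20,0],"grip":0}
    - {"turn":[0,0,0],"delta_pos":[-20,20,0],"grip":0}
    - {"turn":[0,0,0],"delta_pos":[0,0,0],"grip":0}

```text
time: 7.48
eef_pos: [0.4707, -0.0804, 0.1471]
orientation: [0.999, -0.045, -0.001, -0.0]
ft_force: [1.2, 0.4, -0.5]
opening: 0.0198
grip_force: 0.0
```

```bash
python3 -c "
from h import *
todo([.4153,-.1395,.10])
w=grab('wrist')
for n,c,z in(('R',RED,.084),('G',GRN,.07)):
  for b in blobs(w,*c,mina=100): print(n,b, ray(w,*b[0],z).round(4))
t=grab('top');f=[w['frame'],t['frame']]
cv2.imwrite('pics/c3.png',cv2.cvtColor(np.vstack([cv2.resize(f[0],(400,300)),cv2.resize(f[1][160:225,205:350],(400,200),interpolation=2)]),cv2.COLOR_RGB2BGR))
for b in blobs(t,*RED,(260,170,345,215)): print('top',b, ray(t,*b[0],.075).round(4))
"
```

```text
t 7.48 tcp [ 0.4707 -0.0804  0.1471] tool mm to go [-49.8  63.8  47.2] y axis [-0.089 -0.996 -0.   ] z [-0.002  0.    -1.   ] F [ 1.2  0.4 -0.5] open 0.0198 grip 0.0
R (array([139.4,   6.7]), [114, 0, 45, 18, 567]) [0.6318 0.0007 0.084 ]
R (array([179.4, 153.5]), [167, 144, 26, 21, 432]) [ 0.5315 -0.0075  0.084 ]
G (array([348.2, 262.8]), [333, 248, 32, 31, 754]) [ 0.4166 -0.1401  0.07  ]
top (array([283.4, 192. ]), [279, 188, 10, 10, 78]) [0.648  0.0095 0.075 ]
```

View pics/c3.png

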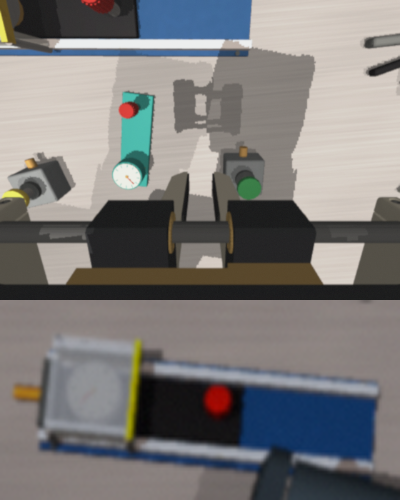

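The carrier is home: the gauge is under the hood and the knob sits 83 mm from the mouth by the picture. Next is the green button, at about (0.416, -0.140).

drive_tool:
  commands:
    - {"turn":[0,0,0],"delta_pos":[-20,24,0],"grip":0}
    - {"turn":[0,0,0],"delta_pos":[-20,24,10],"grip":0}
    - {"turn":[0,0,0],"delta_pos":[-9,16,20],"grip":0}
    - {"turn":[0,0,0],"delta_pos":[0,0,20],"grip":0}
    - {"turn":[0,0,0],"delta_pos":[0,0,0],"grip":0}

```text
time: 8.0
eef_pos: [0.4187, -0.1382, 0.0947]
orientation: [0.999, -0.044, -0.002, -0.001]
ft_force: [0.3, 0.3, -0.6]
opening: 0.0001
grip_force: 0.0
```

drive_tool:
  commands:
    - {"turn":[0,0,0],"delta_pos":[0,0,0],"grip":0}

```text
time: 8.08
eef_pos: [0.4202, -0.1382, 0.0969]
orientation: [0.999, -0.044, -0.001, -0.0]
ft_force: [0.4, -0.0, 0.3]
opening: 0.0008
grip_force: 0.0
```

```bash
python3 -c "
from h import *
todo([.416,-.14,.075])
w=grab('wrist')
for b in blobs(w,*GRN,mina=100): print(b, ray(w,*b[0],.07).round(4))
"
```

```text
t 8.08 tcp [ 0.4202 -0.1382  0.0969] tool mm to go [-4.   2.2 21.9] y axis [-0.087 -0.996 -0.001] z [-0.001  0.001 -1.   ] F [ 0.4 -0.   0.3] open 0.0008 grip 0.0
(array([283.7, 232.1]), [263, 221, 41, 23, 630]) [ 0.4227 -0.1417  0.07  ]
```

drive_tool:
  commands:
    - {"turn":[0,0,0],"delta_pos":[-4,2,8],"grip":0}
    - {"turn":[0,0,0],"delta_pos":[0,0,8],"grip":0}
    - {"turn":[0,0,0],"delta_pos":[0,0,6],"grip":0}
    - {"turn":[0,0,0],"delta_pos":[0,0,0],"grip":0}
    - {"turn":[0,0,0],"delta_pos":[0,0,0],"grip":0}

```text
time: 8.55
eef_pos: [0.4153, -0.1402, 0.0749]
orientation: [0.999, -0.044, -0.0, -0.0]
ft_force: [-0.1, 0.6, 0.6]
opening: 0.0004
grip_force: 0.0
```

```bash
python3 -c "
from h import *
todo([.416,-.14,.062])
"
```

```text
t 8.55 tcp [ 0.4153 -0.1402  0.0749] tool mm to go [ 0.7 -0.2 12.9] y axis [-0.088 -0.996 -0.   ] z [-0.001  0.    -1.   ] F [-0.1  0.6  0.6] open 0.0004 grip 0.0
```

drive_tool:
  commands:
    - {"turn":[0,0,0],"delta_pos":[0,0,3],"grip":0}
    - {"turn":[0,0,0],"delta_pos":[0,0,3],"grip":0}
    - {"turn":[0,0,0],"delta_pos":[0,0,3],"grip":0}
    - {"turn":[0,0,0],"delta_pos":[0,0,0],"grip":0}
    - {"turn":[0,0,0],"delta_pos":[0,0,0],"grip":0}

```text
time: 8.97
eef_pos: [0.4157, -0.1405, 0.0663]
orientation: [0.999, -0.044, 0.0, 0.0]
ft_force: [1.6, 0.6, 3.5]
opening: 0.0007
grip_force: 2.0
```

drive_tool:
  commands:
    - {"turn":[0,0,0],"delta_pos":[0,0,2],"grip":0}
    - {"turn":[0,0,0],"delta_pos":[0,0,2],"grip":0}
    - {"turn":[0,0,0],"delta_pos":[0,0,0],"grip":0}
    - {"turn":[0,0,0],"delta_pos":[0,0,0],"grip":0}

```text
time: 9.3
eef_pos: [0.4157, -0.1405, 0.0623]
orientation: [0.999, -0.044, 0.0, 0.0]
ft_force: [0.2, 0.5, 7.1]
opening: 0.001
grip_force: 3.1
```

```bash
python3 -c "
from h import *
todo([.416,-.14,.062])
F=[]
for i in range(6):
  s=grab('side') if i<1 else grab('top'); F.append(ctrl.sense()['ft_force'][2])
print(np.round(F,2),np.mean(F))
todo([.416,-.14,.062])
"
```

```text
t 9.30 tcp [ 0.4157 -0.1405  0.0623] tool mm to go [ 0.2 -0.5  0.3] y axis [-0.088 -0.996  0.   ] z [ 0.001 -0.    -1.   ] F [0.2 0.5 7.1] open 0.0010 grip 3.1
[4.94 6.09 5.86 5.67 6.92 6.84] 6.053539656122194
t 9.60 tcp [ 0.4157 -0.1405  0.0623] tool mm to go [ 0.2 -0.5  0.3] y axis [-0.088 -0.996  0.   ] z [ 0.001 -0.    -1.   ] F [0.7 1.4 6.8] open 0.0007 grip 3.1
```

drive_tool:
  commands:
    - {"turn":[0,0,0],"delta_pos":[0,0,0.4],"grip":0}
    - {"turn":[0,0,0],"delta_pos":[0,0,0],"grip":0}
    - {"turn":[0,0,0],"delta_pos":[0,0,0],"grip":0}

```text
time: 9.85
eef_pos: [0.4157, -0.1405, 0.0619]
orientation: [0.999, -0.044, 0.0, 0.0]
ft_force: [0.7, 1.0, 7.4]
opening: 0.0008
grip_force: 3.2
```

```bash
python3 -c "
from h import *
s=grab('side','s9.png');F=[]
for i in range(8): grab('top');F.append(ctrl.sense()['ft_force'][2])
print(np.mean(F));todo([.416,-.14,.062])
cv2.imwrite('pics/c9.png',cv2.cvtColor(cv2.resize(s['frame'][150:290,190:375],None,fx=4,fy=4,interpolation=2),cv2.COLOR_RGB2BGR))
"
```

```text
6.795807732966749
t 10.30 tcp [ 0.4157 -0.1405  0.062 ] tool mm to go [ 0.2 -0.5 -0. ] y axis [-0.088 -0.996  0.   ] z [ 0.001 -0.    -1.   ] F [1.2 0.6 7.1] open 0.0004 grip 3.2
```

View pics/c9.png

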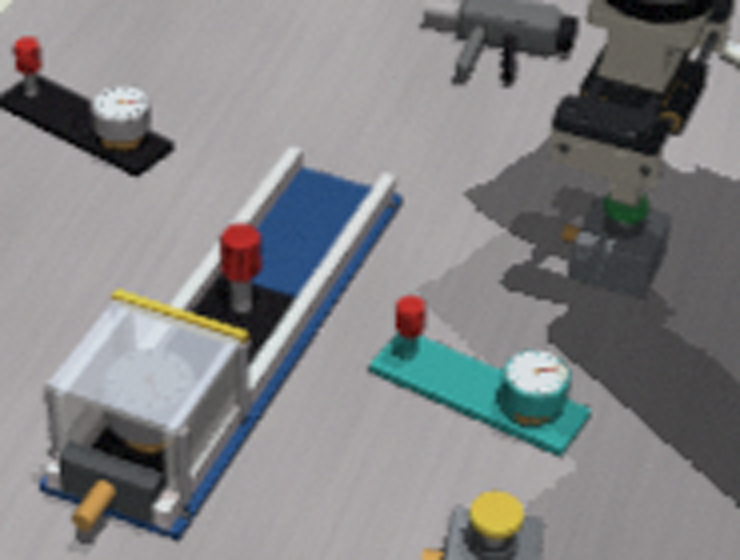

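The carrier is home under the hood, with its knob at crop (240,250). The fingers hold the green button half way at crop (627,208): 6.8 N with the tip at z = 62 mm. I'm handing the job in.

```bash
python3 -c "
from h import *
print(ctrl.job_done())"
```

```text
the job is handed in; nothing more can be done
None
```

I slid the carrier home against the end stop, and the robot is holding the green button about 8 mm down (6.8 N); the job was handed in at about 10.3 s, and no verdict came back.

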